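Pack up a bar level between pad and stand

ROBOT

A 7-joint arm with a two-finger parallel gripper is mounted at the origin on the work surface. World frame = base frame: x ahead of the robot, y to its left, z up, the work surface at z = 0. Lengths are in m, angles in rad, forces in N, time in s.
With the tool pointing down it reaches from about 0.425 to 0.8 m from the base axis. Payload 8.3 kg.
Tool frame: the origin (TCP) lies between the finger pads; the fingertips stand 22 mm ahead of it and the grasp point (between the pads) lies 3 mm ahead of it; z points along the fingers, y is the line along which they close (so a half turn about z gives the same grasp; the last joint's range is limited). The gripper opens to 85 mm and grips with 20 to 120 N. Pads are 22 mm wide; open, the fingers measure 114 mm over their backs; the gripper's body (76 mm by 85 mm) begins 54 mm behind the grasp point. The pads swing forward as they close: fully open they stand 13 mm farther back than shut.
Start: joints at [1.237, 0.383, 0.016, 1.37, -0.006, 1.388, -0.046], TCP at [0.167, -0.602, 0.253] pointing down, gripper open.
Joint ranges: [-2.95, 2.95], [-0.25, 2.06], [-1.52, 1.56], [0.18, 2.33], [-1.44, 4.58], [0.02, 2.06], [-3.01, 3.01]. Speed limits (rad/s): [2.39, 2.39, 3.01, 3.01, 3.14, 3.14, 3.14].

INTERFACE

Orientations are given as a unit quaternion [x, y, z, w].
In Python, from workcell import status, viewer, workorder gives the robot as it stands.
- The arm moves only by the tool carry_out, never from a script. Its argument "commands" is a list of rows, each an object of numbers: "grip": the gripper's target within -1 to 1 (shut at 1, half-way at 0, fully open at -1); "tx", "ty", "tz": the shift along the world's x, y, z in mm; "spin": the turn about the world's z in degrees. A call has 1 to 5 rows; each row is the pose to reach, as a shift and turn from the pose commanded when the call began; what a row does not reach only later rows make up. A row lasts 1/8 s, in which the tool goes at most 62.5 mm and 10.7 degrees, less where a joint would pass 70% of its speed; a pose out of reach is approached as far as the arm can. A call with a gripper value outside its range is refused whole. The fingers move at their own pace and stop on an object; "newtons" is the grip in N (left out, the last holds). Time passes only in rows, so rows that repeat a pose let the fingers close. It gives the time, the measured TCP pose, the force, the opening and the grip force at its end, in the units of the state.
- status.state(): the state, without advancing time (a new reading comes with each control period).
- viewer.snapshot(name): name is "scene" or "top"; returns the picture (400x640x3 uint8, blue, green, red); there is no depth.
- viewer.get_calibration(name): a dict with "K" (3x3 intrinsics, pixels), "cam_to_world" (4x4, takes a point from camera to world coordinates). Camera axes: x right, y down, z forward; pixel columns grow to the right and rows downward; lengths in m; the calibration is good to about 2 mm. A picture is of the moment at which its call begins. get_calibration takes no time and is no camera call.
- workorder.sign_off(): hands the job in; it is judged then, once.
The state is a dict: "clock": time; "joint_positions": joint angles; "qd": joint speeds; "effort": joint torques, N m; "tool_pos": TCP position; "tcp_rot": TCP orientation; "contact_force": force on the tool from outside, world axes, zero at the start; "torque": the same for the moment, N m; "gripper_width": finger opening in m; "gripper_force": force on a finger pad.
Only numpy, scipy, OpenCV 4.12 (cv2) and the standard library are available. Lean on these libraries where they do the work, as an engineer would, in place of code of your own. Each camera call takes 0.05 s, during which the arm holds its last target. There are 200 camera calls.

TASK

Out of the four packing blocks on the mat, pick the one whose thickness brings the red pad up to the height of the stand at the other end of the yellow strip, and stack it on the pad squarely, edges flush. Once it is down and let go, lay the green bar along the strip, centred over it, so that it rests level on that block and the stand. Leave the other blocks and everything else on the bench where they are.

Things in the scene. Friction and masses are not known exactly. Their poses are not given: they have to be found in the camera images.
- rest: Yellow painted strip on the bench, 310 x 70 mm, flat, with a fixed red pad on its one end. Origin: centre of the strip on the bench (z = 0); z up. Own y runs along the strip, from the pad (centre at y = -100 mm) to the stand (centre at y = +100 mm). The pad is 50 (own x) x 70 (own y) x 20 mm high: the same outline as a packing block, so a block lies on it with its long side along the strip.
- pad_top (a point): Centre of the red pad's top face, 20 mm above the bench; axes as the strip's.
- stand_spot (a point): Point on the bench at the strip's other end where the stand in use is; axes as the strip's.
- stand32: One of three look-alike dark steel stands, round, fixed to the bench, 32 mm from bench to its flat top; foot 54 mm and head 48 mm across. Origin: centre of the underside, on the bench. One of the three, differing each time, stands at the end of the yellow strip; the other two are spares at the back.
- stand42: One of three look-alike dark steel stands, round, fixed to the bench, 42 mm from bench to its flat top; foot 54 mm and head 48 mm across. Origin: centre of the underside, on the bench. One of the three, differing each time, stands at the end of the yellow strip; the other two are spares at the back.
- stand52: One of three look-alike dark steel stands, round, fixed to the bench, 52 mm from bench to its flat top; foot 54 mm and head 48 mm across. Origin: centre of the underside, on the bench. One of the three, differing each time, stands at the end of the yellow strip; the other two are spares at the back.
- mat: Black rubber mat on the bench, fixed, 260 (own x) x 260 (own y) x 3 mm; the packing blocks lie on it. Origin: centre of the underside.
- block12: One of four look-alike bare aluminium packing blocks lying flat on the black mat, 70 (own x) x 50 (own y) x 12 mm thick (own z, up). Origin: centre of the underside. 114 g, about.
- block22: One of four look-alike bare aluminium packing blocks lying flat on the black mat, 70 (own x) x 50 (own y) x 22 mm thick (own z, up). Origin: centre of the underside. 209 g, about.
- block32: One of four look-alike bare aluminium packing blocks lying flat on the black mat, 70 (own x) x 50 (own y) x 32 mm thick (own z, up). Origin: centre of the underside. 304 g, about.
- block42: One of four look-alike bare aluminium packing blocks lying flat on the black mat, 70 (own x) x 50 (own y) x 42 mm thick (own z, up). Origin: centre of the underside. 399 g, about.
- bar: Green flat bar lying flat on the bench, 280 (own x) x 40 (own y) x 14 mm thick (own z, up), about 400 g. Origin: centre of the underside.
- glue: Bystander: small red glue bottle, 26 mm across, 85 mm tall, upright on the mat among the blocks.
- nut1: Bystander: brass nut, 30 mm across, 12 mm high, on the mat among the blocks.
- nut2: Bystander: brass nut, 30 mm across, 12 mm high, on the yellow strip between pad and stand; it stays there under the bar.
- spray: Bystander: blue spray can, 52 mm across, 160 mm tall, upright, robot's side of the strip.
- driver: Bystander: screwdriver lying on the table to the right of the mat.
- tape: Bystander: roll of yellow tape, 90 mm across, 25 mm high, at the back.
- spanner: Bystander: steel wrench lying between the spray can and the grinder on the left.
- jar: Bystander: glass jar with steel lid, 64 mm across, 65 mm tall, at the back right.
Not all that is in view belongs to the job. What is shaped like the block32 but orange is not meant. Leave any blue look-alike of the block22 alone.

How it is judged:
By the outcome, as a careful person would: the job done as asked, in the order asked, and still so for the second after the job is handed in, with the robot touching nothing.
It also fails if it takes over 54 s, if anything falls off the work surface, if the arm or the gripper's body presses on something with over 40 N, if the wrist force passes 120 N, or if a joint passes its speed limit or range.

## Working session

There is one attempt and no reset: what is moved stays moved. The work goes in short steps, Python scripts to look and compute and a tool call to move; the robot and the scene stay as the last step left them, time stands still between calls to the robot, and variables do not carry over. Pictures are saved under pics/ and viewed, at most 10 in all, crops included, and the job is handed in when it is done.

Besides the shell and the picture viewer there is one more tool, called by a JSON object that holds its "fn" and its "kwargs", one argument or row to a line. carry_out: Moves the arm, as the interface text tells. Its arguments: {"type":"object","properties":{"commands":{"type":"array"},"newtons":{"type":"number"}},"required":["commands"]}

```bash
mkdir -p pics; cat > h.py <<'E'
import numpy as np, cv2
from workcell import status, viewer, workorder
def cal(n):
    c=viewer.get_calibration(n); return np.array(c["K"]),np.array(c["cam_to_world"])
def ray(n,u,v,z):
    K,T=cal(n); d=T[:3,:3]@np.linalg.inv(K)@np.array([u,v,1.]); o=T[:3,3]
    return o+d*(z-o[2])/d[2]
def proj(n,p):
    K,T=cal(n); q=K@(T[:3,:3].T@(np.array(p)-T[:3,3])); return q[:2]/q[2]
E
python3 - <<'E'
from h import *
np.set_printoptions(precision=3,suppress=True)
for n in("scene","top"):
    im=viewer.snapshot(n); cv2.imwrite(f"pics/{n}0.png",im)
    K,T=cal(n); print(n,K,T)
print(status.state())
E
```

```text
scene [[392.604   0.    312.687]
 [  0.    392.604 201.208]
 [  0.      0.      1.   ]] [[ 0.743  0.405 -0.532  1.18 ]
 [ 0.669 -0.458  0.586 -0.743]
 [-0.006 -0.792 -0.611  0.776]
 [ 0.     0.     0.     1.   ]]
top [[376.139   0.    318.524]
 [  0.    376.139 199.642]
 [  0.      0.      1.   ]] [[ 0.005 -0.995  0.102  0.413]
 [-1.    -0.006 -0.005 -0.032]
 [ 0.006 -0.102 -0.995  1.178]
 [ 0.     0.     0.     1.   ]]
{'clock': 0.1, 'joint_positions': array([ 1.237,  0.384,  0.016,  1.371, -0.006,  1.388, -0.047]), 'qd': array([-0.   , -0.002,  0.001, -0.003, -0.001,  0.001, -0.001]), 'effort': array([  0.004, -62.913,   0.848, -37.275,   0.017,   0.011,   0.   ]), 'tool_pos': array([ 0.167, -0.602,  0.252]), 'tcp_rot': array([ 0.991,  0.135, -0.   , -0.001]), 'contact_force': array([-0.219,  0.003, -0.315]), 'torque': array([ 0.012, -0.014, -0.043]), 'gripper_force': 0.0, 'gripper_width': 0.08551992151620273}
```

View pics/scene0.png

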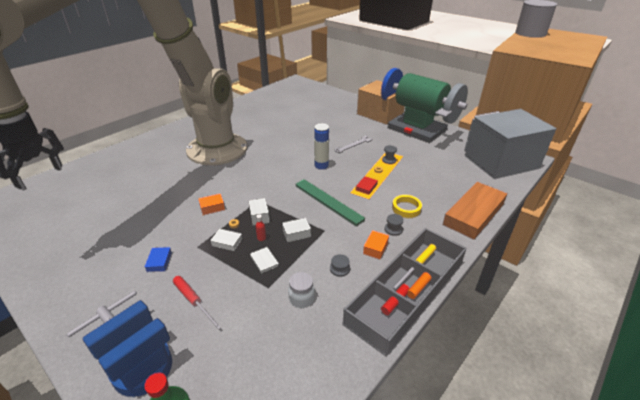

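View pics/top0.png

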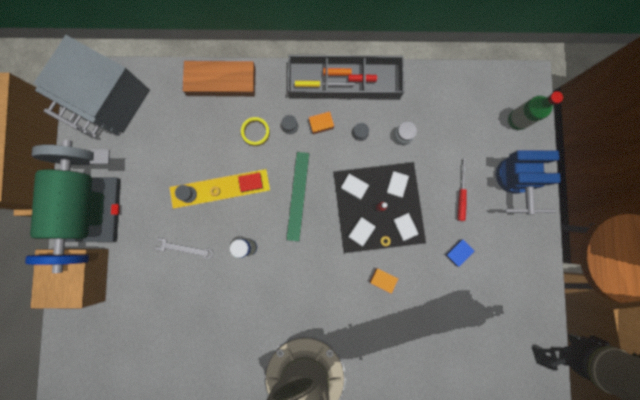

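The scene view shows the mat at (262,243) with four bare blocks at (259,210), (227,240), (297,230) and (264,260). The stands are at (390,154) on the strip, and the spares at (394,224) and (340,265). The orange and blue look-alikes are off the mat. I'll enlarge the views and measure heights.

```bash
cat > m.py <<'E'
from h import *
np.set_printoptions(precision=4,suppress=True)
S=cv2.imread("pics/scene0.png");T=cv2.imread("pics/top0.png")
def crop(I,x,y,w,h,W,H): return cv2.resize(I[y:y+h,x:x+w],(W,H),interpolation=cv2.INTER_CUBIC)
a=crop(S,205,190,115,86,400,300); b=crop(T,335,160,92,92,300,300)
b=cv2.copyMakeBorder(b,0,0,0,100,0)
st=[crop(S,x-16,y-16,32,32,200,200) for x,y in((390,154),(394,224),(340,265))]
c=np.hstack(st+[crop(T,165,165,110,48,200,200)])
cv2.imwrite("pics/c1.png",np.vstack([np.hstack([a,b]),c]))
for n,I,box in(("top",T,(335,160,92,92)),("scene",S,(200,192,125,90))):
    x,y,w,h=box; k=8
    R=cv2.resize(I[y:y+h,x:x+w],None,fx=k,fy=k,interpolation=cv2.INTER_CUBIC)
    hsv=cv2.cvtColor(R,cv2.COLOR_BGR2HSV)
    for th in ((150,),(175,),(195,)):
        m=((hsv[...,2]>th[0])&(hsv[...,1]<60)).astype(np.uint8)
        for q in cv2.findContours(m,cv2.RETR_EXTERNAL,cv2.CHAIN_APPROX_NONE)[0]:
            A=cv2.contourArea(q)/k/k
            if A<60: continue
            r=cv2.minAreaRect(q); M=cv2.moments(q)
            cc=(np.array([M['m10'],M['m01']])/M['m00']+.5)/k-.5+[x,y]
            print(n,th,cc,"A",round(A,1),np.array(r[1])/k,round(r[2],1))
E
python3 m.py
```

```text
top (150,) [361.7262 231.3145] A 384.2 [16.9877 23.4014] 33.7
top (150,) [405.7208 226.5079] A 365.1 [23.4022 16.3868] 65.0
top (150,) [354.6076 186.0053] A 360.8 [22.9879 16.3037] 29.6
top (150,) [397.5178 183.8706] A 346.6 [16.2266 22.3415] 16.9
top (175,) [361.7439 231.2945] A 350.1 [16.0815 22.48  ] 33.8
top (175,) [405.7248 226.5097] A 330.8 [22.335 15.559] 65.6
top (175,) [354.6047 186.0042] A 327.1 [22.1247 15.3803] 29.7
top (175,) [397.5068 183.8814] A 313.7 [15.3516 21.2946] 17.2
top (195,) [361.7489 231.2988] A 313.9 [15.1503 21.5293] 33.7
top (195,) [405.7182 226.5052] A 295.7 [21.6649 14.5202] 64.2
top (195,) [354.6028 186.013 ] A 293.0 [21.272  14.5121] 29.7
top (195,) [397.4959 183.8904] A 280.8 [14.4656 20.3624] 17.2
scene (150,) [218.1239 270.7818] A 890.0 [32.    55.375] 90.0
scene (150,) [263.6492 258.4664] A 383.0 [23.6459 19.424 ] 57.7
scene (150,) [308.0944 264.8863] A 1217.2 [49.625 48.875] 90.0
scene (150,) [260.5065 212.5018] A 3513.5 [ 54.375 124.875] 90.0
scene (175,) [300.2724 277.0461] A 199.2 [11.    24.875] 90.0
scene (175,) [263.6307 258.4163] A 360.7 [23.0229 18.8566] 57.7
scene (175,) [225.4234 236.799 ] A 316.2 [27.2187 15.0516] 15.9
scene (175,) [296.2825 225.3569] A 295.6 [13.544  25.5067] 74.1
scene (175,) [257.8272 206.0963] A 290.3 [20.4176 18.8747] 81.3
scene (195,) [263.6236 258.3841] A 342.4 [22.6196 18.2926] 57.3
scene (195,) [225.4898 236.831 ] A 294.3 [27.1686 13.7296] 13.9
scene (195,) [296.09   225.4942] A 270.6 [12.3815 25.2855] 75.8
scene (195,) [257.8864 206.3741] A 255.6 [19.1309 17.4944] 80.0
```

View pics/c1.png

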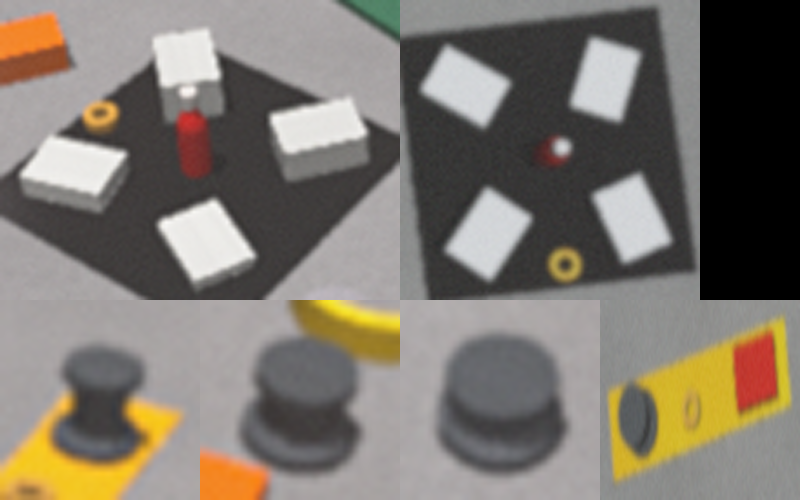

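Crop check: the four bare blocks are the aluminium ones, with scene crop thicknesses running from thick at the back (190,75) to thin at the front (207,240). The strip stand looks like the tallest. Next I'll triangulate to settle both.

```bash
cat > m2.py <<'E'
from h import *
import itertools
np.set_printoptions(precision=4,suppress=True)
S=cv2.imread("pics/scene0.png");T=cv2.imread("pics/top0.png")
def tri(pt,ps):
    L=[]
    for n,p in(("top",pt),("scene",ps)):
        K,M=cal(n); d=M[:3,:3]@np.linalg.inv(K)@np.array([*p,1.]); L.append((M[:3,3],d/np.linalg.norm(d)))
    A=sum(np.eye(3)-np.outer(d,d) for o,d in L); b=sum((np.eye(3)-np.outer(d,d))@o for o,d in L)
    X=np.linalg.solve(A,b); return X,[np.linalg.norm(np.cross(X-o,d)) for o,d in L][0]
for t,s in(((361.74,231.3),(257.85,206.2)),((405.72,226.5),(225.45,236.8)),((397.5,183.88),(263.63,258.4)),((354.6,186.0),(296.18,225.4))):
    X,e=tri(t,s); print("block",t,X,"gap",round(e,4))
def rects(n,I,lo,hi,z,amin,box):
    x,y,w,h=box;k=6
    R=cv2.resize(I[y:y+h,x:x+w],None,fx=k,fy=k,interpolation=cv2.INTER_CUBIC)
    m=cv2.inRange(cv2.cvtColor(R,cv2.COLOR_BGR2HSV),lo,hi)
    for q in cv2.findContours(m,cv2.RETR_EXTERNAL,cv2.CHAIN_APPROX_NONE)[0]:
        if cv2.contourArea(q)/k/k<amin: continue
        P=((q[:,0,:]+.5)/k-.5+[x,y])
        W=np.array([ray(n,u,v,z)[:2] for u,v in P],np.float32)*1000
        yield cv2.minAreaRect(W)
for nm,lo,hi,z,a,box in(("strip",(18,120,90),(35,255,255),0,300,(160,160,120,55)),("pad",(0,140,80),(10,255,255),.02,100,(225,160,55,40)),
  ("bar",(40,60,40),(90,255,255),.014,300,(275,140,45,110))):
    for r in rects("top",T,lo,hi,z,a,box): print(nm,r)
for t in((361,231,.045),(405,226,.025),(397,184,.015),(354,186,.035)):
    for r in rects("top",T,(0,0,170),(180,60,255),t[2],150,(t[0]-20,t[1]-20,40,40)): print("blk",t,r)
# stands: bottom foot edge & head top edge rows in scene at the axis column
for nm,x,y in(("strip",390,154),("sp1",394,224),("sp2",340,265)):
    k=8;R=cv2.resize(S[y-20:y+20,x-20:x+20],None,fx=k,fy=k,interpolation=cv2.INTER_CUBIC)
    h=cv2.cvtColor(R,cv2.COLOR_BGR2HSV); m=((h[...,2]<115)&(h[...,1]<90)).astype(np.uint8)
    cs=max(cv2.findContours(m,cv2.RETR_EXTERNAL,cv2.CHAIN_APPROX_NONE)[0],key=cv2.contourArea)
    bx,by,bw,bh=cv2.boundingRect(cs); x0,y0=bx/k+x-20,by/k+y-20
    uc,vb=x0+bw/k/2,y0+bh/k
    P=ray("scene",uc,vb,0); _,M=cal("scene"); d=P[:2]-M[:2,3]; C=np.r_[P[:2]+.027*d/np.linalg.norm(d),0]
    th=np.linspace(0,6.28,100)
    pr=[min(proj("scene",C+[.024*np.cos(t),.024*np.sin(t),hh])[1] for t in th) for hh in(.032,.042,.052)]
    print(nm,"bbox",x0,y0,bw/k,bh/k,"centre",C,"pred top rows 32/42/52",np.array(pr))
E
python3 m2.py
```

```text
block (361.74, 231.3) [ 0.4348 -0.1683  0.0433] gap 0.0001
block (405.72, 226.5) [ 0.4506 -0.3059  0.0234] gap 0.0
block (397.5, 183.88) [ 0.5842 -0.2849  0.0125] gap 0.0003
block (354.6, 186.0) [ 0.5739 -0.1479  0.034 ] gap 0.0007
strip ((568.3399658203125, 274.6921691894531), (70.10084533691406, 310.0240173339844), 11.056355476379395)
pad ((586.4451293945312, 175.35366821289062), (47.81915283203125, 67.9275131225586), 11.260483741760254)Traceback (most recent call last):
  File "m2.py", line 24, in <module>
    for r in rects("top",T,lo,hi,z,a,box): print(nm,r)
             ~~~~~^^^^^^^^^^^^^^^^^^^^^^^
  File "m2.py", line 20, in rects
    W=np.array([ray(n,u,v,z)[:2] for u,v in P],np.float32)*1000
                ~~~^^^^^^^^^
  File "h.py", line 6, in ray
    K,T=cal(n); d=T[:3,:3]@np.linalg.inv(K)@np.array([u,v,1.]); o=T[:3,3]
        ~~~^^^
  File "h.py", line 4, in cal
    c=viewer.get_calibration(n); return np.array(c["K"]),np.array(c["cam_to_world"])
ValueError: time passes only in moves, steps and waits
```

```bash
sed -i 's/^def cal/import functools\n@functools.lru_cache(None)\ndef cal/' h.py; python3 m2.py
```

```text
block (361.74, 231.3) [ 0.4348 -0.1683  0.0433] gap 0.0001
block (405.72, 226.5) [ 0.4506 -0.3059  0.0234] gap 0.0
block (397.5, 183.88) [ 0.5842 -0.2849  0.0125] gap 0.0003
block (354.6, 186.0) [ 0.5739 -0.1479  0.034 ] gap 0.0007
strip ((568.3399658203125, 274.6921691894531), (70.10084533691406, 310.0240173339844), 11.056355476379395)
pad ((586.4451293945312, 175.35366821289062), (47.81915283203125, 67.9275131225586), 11.260483741760254)
bar ((544.7862548828125, 27.360061645507812), (39.094451904296875, 277.0428161621094), 84.0361328125)
blk (361, 231, 0.045) ((434.76544189453125, -168.28652954101562), (48.621795654296875, 68.41886901855469), 56.1634407043457)
blk (405, 226, 0.025) ((450.757568359375, -305.5008544921875), (68.2868423461914, 48.46906661987305), 24.474403381347656)
blk (397, 184, 0.015) ((583.6990966796875, -284.6028747558594), (48.403717041015625, 68.37942504882812), 72.74177551269531)
blk (354, 186, 0.035) ((573.4775390625, -148.29591369628906), (68.34819793701172, 48.36274337768555), 60.605255126953125)
strip bbox 383.0 146.0 13.875 17.625 centre [0.5527 0.3813 0.    ] pred top rows 32/42/52 [149.1164 146.7696 144.4031]
sp1 bbox 384.625 214.25 19.0 21.5 centre [0.7784 0.0596 0.    ] pred top rows 32/42/52 [216.1768 213.5569 210.909 ]
sp2 bbox 330.375 255.25 20.25 21.5 centre [ 0.7561 -0.1674  0.    ] pred top rows 32/42/52 [253.8623 251.158  248.4214]
```

```bash
python3 - <<'E'
from h import *
np.set_printoptions(precision=4,suppress=True)
T=cv2.imread("pics/top0.png");S=cv2.imread("pics/scene0.png")
k=8
for nm,x,y,s in(("strip",185,193,(390.1,148.1)),("sp1",289,124,(394.6,218.3)),("sp2",361,131,(339.6,260.8))):
    R=cv2.resize(T[y-13:y+13,x-13:x+13],None,fx=k,fy=k,interpolation=cv2.INTER_CUBIC)
    h=cv2.cvtColor(R,cv2.COLOR_BGR2HSV); m=((h[...,2]<95)&(h[...,1]<110)).astype(np.uint8)
    q=max(cv2.findContours(m,cv2.RETR_EXTERNAL,cv2.CHAIN_APPROX_NONE)[0],key=cv2.contourArea)
    (u,v),r=cv2.minEnclosingCircle(q); u,v=u/k+x-13-.45,v/k+y-13-.45
    P=ray("top",u,v,.02)
    print(nm,u,v,r/k,P,"scene seen v",s,"pred top-face centre",[proj("scene",[*ray("top",u,v,hh*.6)[:2],hh]) for hh in(.032,.042,.052)])
C=[.549,.373]
print([proj("scene",[*C,hh]) for hh in(.032,.042,.052)])
big=lambda I,x,y,w:cv2.resize(I[y-w:y+w,x-w:x+w],(400,400),interpolation=cv2.INTER_CUBIC)
cv2.imwrite("pics/c2.png",np.hstack([big(S,296,229,20),big(S,390,152,14)]))
E
```

```text
strip 187.71410446166993 194.26757984161378 7.476383209228516 [0.5464 0.3667 0.02  ] scene seen v (390.1, 148.1) pred top-face centre [array([387.8339, 153.3411]), array([387.6622, 151.1255]), array([387.4887, 148.8884])]
sp1 288.7375 125.85978298187256 8.240702629089355 [0.7657 0.0573 0.02  ] scene seen v (394.6, 218.3) pred top-face centre [array([392.3438, 219.9975]), array([392.1252, 217.1746]), array([391.9046, 214.3247])]
sp2 359.0151050567627 132.91557960510255 7.919088363647461 [ 0.7444 -0.1645  0.02  ] scene seen v (339.6, 260.8) pred top-face centre [array([338.647 , 257.7971]), array([338.4302, 254.6282]), array([338.2114, 251.4294])]
[array([389.3376, 152.9387]), array([389.6458, 150.5725]), array([389.9566, 148.1861])]
```

View pics/c2.png

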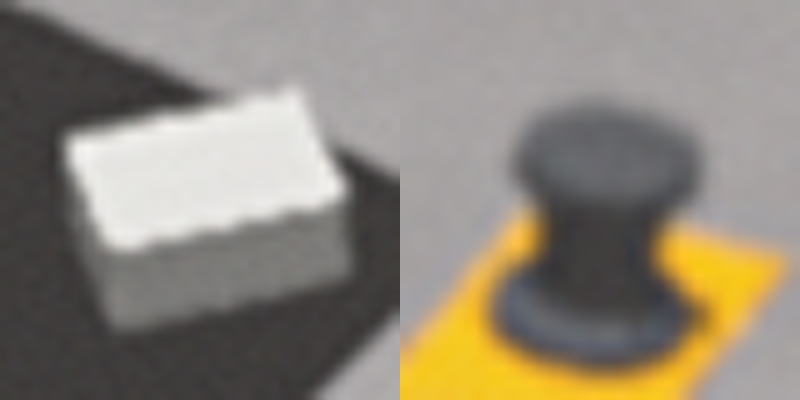

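The block tops triangulate to 43, 23, 12.5 and 34 mm on the 3 mm mat, so the four blocks are 42, 22, 12 and 32.
- **Stand:** the strip stand's head at scene (390,148) matches the 52 mm prediction of (390.0,148.2). It is also the tallest of the three. The pad therefore needs 52 − 20 = 32 mm.
- **Blocks:**
  - (258,206): 42
  - (225,237): 22
  - (264,258): 12
  - (296,225): 32
- **Choice:** the bare aluminium block on the mat at scene (296,225). The enlarged crop shows it, and the orange and blue look-alikes are elsewhere.

{"fn": "carry_out", "kwargs": {
  "commands": [
    {"tx": 60,"ty": 0,"tz": 0,"spin": 9,"grip": -1},
    {"tx": 100,"ty": 50,"spin": 18,"grip": -1},
    {"tx": 140,"ty": 95,"spin": 27,"grip": -1},
    {"tx": 180,"ty": 140,"spin": 36,"grip": -1},
    {"tx": 220,"ty": 185,"spin": 45,"grip": -1}
  ]
}}

```text
invalid input
```

{"fn": "carry_out", "kwargs": {
  "commands": [
    {"tx": 60,"ty": 0,"tz": 0,"spin": 9,"grip": -1},
    {"tx": 100,"ty": 50,"tz": 0,"spin": 18,"grip": -1},
    {"tx": 140,"ty": 95,"tz": 0,"spin": 27,"grip": -1},
    {"tx": 180,"ty": 140,"tz": 0,"spin": 36,"grip": -1},
    {"tx": 220,"ty": 185,"tz": 0,"spin": 45,"grip": -1}
  ],
  "newtons": 60
}}

```text
clock: 0.72
tool_pos: [0.3881, -0.4154, 0.253]
tcp_rot: [0.862, 0.506, -0.0, -0.0]
contact_force: [0.9, -0.3, 0.3]
gripper_width: 0.0852
gripper_force: 0.0
```

{"fn": "carry_out", "kwargs": {
  "commands": [
    {"tx": 37,"ty": 49,"tz": 0,"spin": 0,"grip": -1},
    {"tx": 74,"ty": 98,"tz": 0,"spin": 0,"grip": -1},
    {"tx": 111,"ty": 147,"tz": 0,"spin": 0,"grip": -1},
    {"tx": 148,"ty": 196,"tz": -10,"spin": 0,"grip": -1},
    {"tx": 180,"ty": 240,"tz": -30,"spin": 0,"grip": -1}
  ]
}}

```text
clock: 1.35
tool_pos: [0.5687, -0.1751, 0.2235]
tcp_rot: [0.864, 0.504, 0.001, 0.0]
contact_force: [-0.5, -0.6, -0.5]
gripper_width: 0.0854
gripper_force: 0.0
```

{"fn": "carry_out", "kwargs": {
  "commands": [
    {"tx": 5.4,"ty": 27,"tz": -60,"spin": 0,"grip": -1},
    {"tx": 5.4,"ty": 27,"tz": -100,"spin": 0,"grip": -1},
    {"tx": 5.4,"ty": 27,"tz": -130,"spin": 0,"grip": -1},
    {"tx": 5.4,"ty": 27,"tz": -140,"spin": 0,"grip": -1},
    {"tx": 5.4,"ty": 27,"tz": -140,"spin": 0,"grip": -1}
  ]
}}

```text
clock: 1.98
tool_pos: [0.5725, -0.1503, 0.0832]
tcp_rot: [0.864, 0.504, -0.0, -0.0]
contact_force: [-0.1, 0.6, 0.4]
gripper_width: 0.0855
gripper_force: 0.0
```

```bash
python3 - <<'E'
from h import *
s=status.state(); print(s["joint_positions"].round(3),s["tool_pos"].round(4))
S=viewer.snapshot("scene"); T=viewer.snapshot("top")
big=lambda I,x,y,w,h:cv2.resize(I[y-h:y+h,x-w:x+w],(400,400),interpolation=cv2.INTER_CUBIC)
cv2.imwrite("pics/c3.png",np.hstack([big(S,285,215,50,50),big(T,354,190,35,35)]))
E
```

```text
[ 0.502  0.483 -0.389  1.657  0.205  1.044 -0.466] [ 0.5725 -0.1503  0.0832]
```

View pics/c3.png

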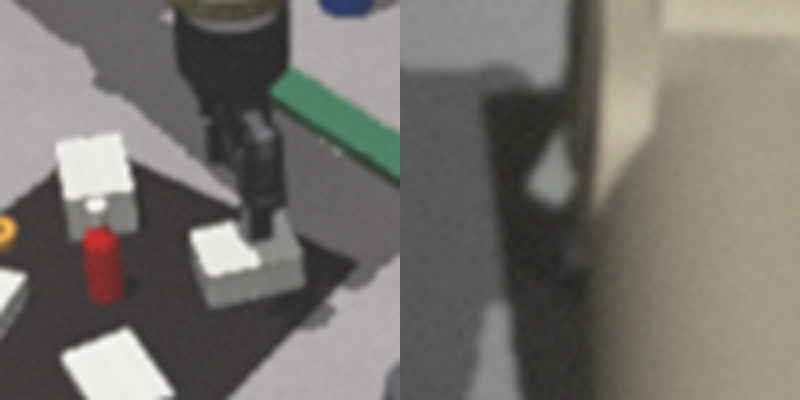

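The hover looks right: the gripper is over the chosen block at (245,262) in the left crop, with the jaws across its short side. Descending and gripping.

{"fn": "carry_out", "kwargs": {
  "commands": [
    {"tx": 1,"ty": 2,"tz": -25,"spin": 0,"grip": -1},
    {"tx": 1,"ty": 2,"tz": -50,"spin": 0,"grip": -1},
    {"tx": 1,"ty": 2,"tz": -50,"spin": 0,"grip": -1},
    {"tx": 1,"ty": 2,"tz": -50,"spin": 0,"grip": 1},
    {"tx": 1,"ty": 2,"tz": -50,"spin": 0,"grip": 1}
  ],
  "newtons": 50
}}

```text
clock: 2.7
tool_pos: [0.5747, -0.1485, 0.035]
tcp_rot: [0.864, 0.504, 0.001, 0.001]
contact_force: [1.4, -0.8, 3.7]
gripper_width: 0.0515
gripper_force: 4.1
```

{"fn": "carry_out", "kwargs": {
  "commands": [
    {"tx": 0,"ty": 0,"tz": 0,"spin": 0,"grip": 1},
    {"tx": 0,"ty": 0,"tz": 0,"spin": 0,"grip": 1},
    {"tx": 0,"ty": 0,"tz": 0,"spin": 0,"grip": 1},
    {"tx": 0,"ty": 0,"tz": 0,"spin": 0,"grip": 1}
  ]
}}

```text
clock: 3.2
tool_pos: [0.5749, -0.1485, 0.0353]
tcp_rot: [0.864, 0.504, 0.001, 0.001]
contact_force: [-0.7, 0.0, 5.4]
gripper_width: 0.0488
gripper_force: 53.2
```

{"fn": "carry_out", "kwargs": {
  "commands": [
    {"tx": 0,"ty": 0,"tz": 20,"spin": 0,"grip": 1},
    {"tx": 0,"ty": 0,"tz": 60,"spin": 0,"grip": 1},
    {"tx": 0,"ty": 0,"tz": 100,"spin": 0,"grip": 1},
    {"tx": 0,"ty": 0,"tz": 100,"spin": 0,"grip": 1},
    {"tx": 0,"ty": 0,"tz": 100,"spin": 0,"grip": 1}
  ]
}}

```text
clock: 3.82
tool_pos: [0.5732, -0.1482, 0.1335]
tcp_rot: [0.864, 0.504, -0.0, 0.0]
contact_force: [-0.5, -0.6, -3.3]
gripper_width: 0.0489
gripper_force: 52.8
```

{"fn": "carry_out", "kwargs": {
  "commands": [
    {"tx": 2,"ty": 50,"tz": 0,"spin": 8,"grip": 1},
    {"tx": 4,"ty": 105,"tz": 0,"spin": 16,"grip": 1},
    {"tx": 6,"ty": 160,"tz": 0,"spin": 24,"grip": 1},
    {"tx": 8,"ty": 215,"tz": 0,"spin": 32,"grip": 1},
    {"tx": 10,"ty": 270,"tz": 0,"spin": 40.5,"grip": 1}
  ]
}}

```text
clock: 4.45
tool_pos: [0.5825, 0.123, 0.1318]
tcp_rot: [0.634, 0.773, -0.001, -0.001]
contact_force: [0.7, -1.0, -3.0]
gripper_width: 0.0492
gripper_force: 52.6
```

{"fn": "carry_out", "kwargs": {
  "commands": [
    {"tx": 1,"ty": 45,"tz": 0,"spin": 0,"grip": 1},
    {"tx": 2,"ty": 54,"tz": -15,"spin": 0,"grip": 1},
    {"tx": 2,"ty": 54,"tz": -40,"spin": 0,"grip": 1},
    {"tx": 2,"ty": 54,"tz": -40,"spin": 0,"grip": 1},
    {"tx": 2,"ty": 54,"tz": -40,"spin": 0,"grip": 1}
  ]
}}

```text
clock: 5.08
tool_pos: [0.5857, 0.1749, 0.0932]
tcp_rot: [0.636, 0.771, -0.0, -0.0]
contact_force: [-0.0, 0.6, -3.0]
gripper_width: 0.0489
gripper_force: 52.6
```

Weight 3.0 N confirms the 304 g block. Lowering to just above the pad and looking.

{"fn": "carry_out", "kwargs": {
  "commands": [
    {"tx": 1,"ty": 1,"tz": -20,"spin": 0,"grip": 1},
    {"tx": 1,"ty": 1,"tz": -33,"spin": 0,"grip": 1},
    {"tx": 1,"ty": 1,"tz": -33,"spin": 0,"grip": 1},
    {"tx": 1,"ty": 1,"tz": -33,"spin": 0,"grip": 1}
  ]
}}

```text
clock: 5.58
tool_pos: [0.5867, 0.1769, 0.0604]
tcp_rot: [0.636, 0.772, 0.0, -0.0]
contact_force: [-0.3, 0.6, -3.2]
gripper_width: 0.0491
gripper_force: 52.6
```

```bash
python3 - <<'E'
from h import *
s=status.state(); print(s["joint_positions"].round(3),s["tool_pos"].round(4),s["tcp_rot"].round(4))
S=viewer.snapshot("scene"); T=viewer.snapshot("top"); cv2.imwrite("pics/s4.png",S);cv2.imwrite("pics/t4.png",T)
big=lambda I,x,y,w,h:cv2.resize(I[y-h:y+h,x-w:x+w],(400,400),interpolation=cv2.INTER_CUBIC)
cv2.imwrite("pics/c4.png",np.hstack([big(S,369,180,25,25),big(T,250,182,30,30)]))
E
```

```text
[ 0.089  0.593 -0.593  1.607  0.367  1.055 -0.416] [0.5867 0.1769 0.0604] [ 6.359e-01  7.718e-01  1.000e-04 -1.000e-04]
```

View pics/c4.png

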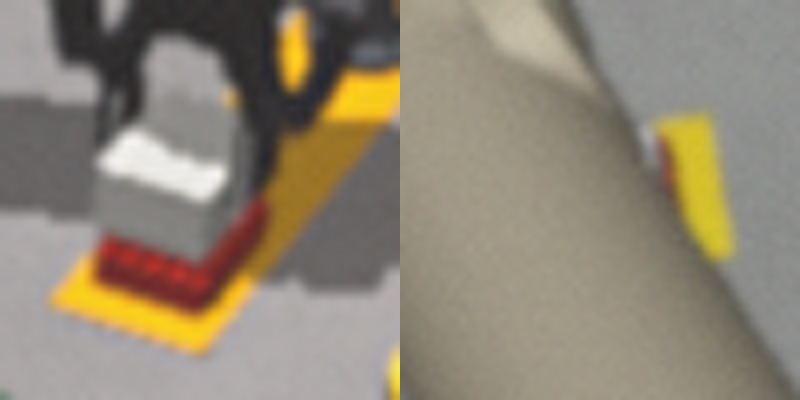

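```bash
python3 - <<'E'
from h import *
np.set_printoptions(precision=1,suppress=True)
a=np.radians(101.06); ay=np.array([np.cos(a),np.sin(a)]); ax=np.array([ay[1],-ay[0]])
def c(C,x,y,z): return (proj("scene",[*(np.array(C)+x*ax+y*ay)/1000,z])-[344,155]+.5)*8
for nm,C,zs in(("pad",(587,176),(0,.02)),("strip",(568.3,274.7),(0,)),("blk",(586.7,176.9),(.028,.060))):
    for z in zs:
        for x in(-25,25):
            yy=-35
            if nm=="strip": x=x*1.4;yy=-155
            print(nm,z,x,c(C,x,yy,z), c(C,x,35,z) if nm!="strip" else "")
print("px per mm x,y,", c((587,176),1,0,.02)-c((587,176),0,0,.02),c((587,176),0,1,.02)-c((587,176),0,0,.02))
E
```

```text
pad 0 -25 [ 86.1 287.7] [157.4 205.7]
pad 0 25 [195.4 323.9] [264.  239.3]
pad 0.02 -25 [ 88.9 248.7] [160.8 167.3]
pad 0.02 25 [199.3 284.7] [268.4 200.7]
strip 0 -35.0 [ 44.8 304.9] 
strip 0 35.0 [199.1 356.6] 
blk 0.028 -25 [ 90.7 231.7] [162.8 150.6]
blk 0.028 25 [201.6 267.5] [270.8 183.9]
blk 0.06 -25 [ 95.4 167.3] [168.4  87.3]
blk 0.06 25 [208.  202.6] [278.1 120.1]
px per mm x,y, [2.2 0.7] [ 1.  -1.2]
```

```bash
python3 - <<'E'
import cv2,numpy as np
S=cv2.imread("pics/s4.png"); c=cv2.resize(S[165:200,350:382],(800,600)[:1]*1+(875,) if 0 else (640,700),interpolation=cv2.INTER_CUBIC)
c=c[:600]; 
cv2.imwrite("pics/c5.png",c)
E
```

```text
(no output)
```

View pics/c5.png

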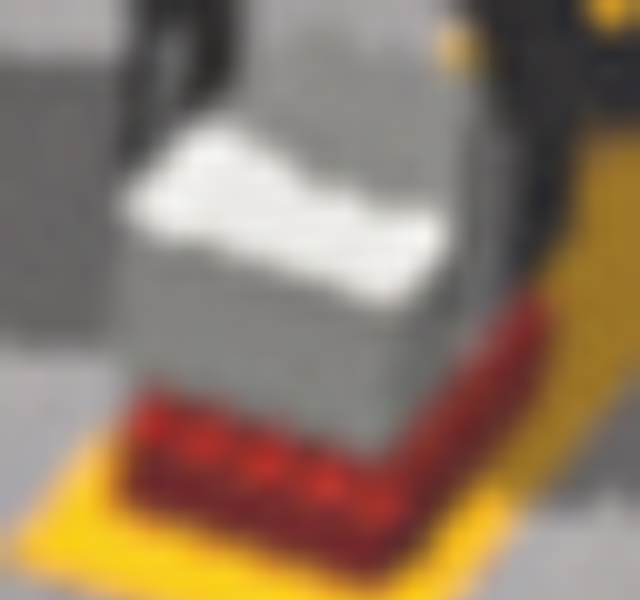

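The crop shows the block just above the pad, roughly flush in width (near bottom corners around (128,385) and (385,455)). Its along-strip offset can't be resolved here. I'll set it down and check it in the top view once the arm is clear.

{"fn": "carry_out", "kwargs": {
  "commands": [
    {"tx": 0,"ty": -1,"tz": -4,"spin": 0,"grip": 1},
    {"tx": 0,"ty": -1,"tz": -7,"spin": 0,"grip": 1},
    {"tx": 0,"ty": -1,"tz": -8,"spin": 0,"grip": 1},
    {"tx": 0,"ty": -1,"tz": -8.5,"spin": 0,"grip": 1}
  ]
}}

```text
clock: 6.18
tool_pos: [0.5865, 0.1756, 0.0523]
tcp_rot: [0.636, 0.772, -0.0, 0.0]
contact_force: [-4.3, -2.3, 7.8]
gripper_width: 0.0495
gripper_force: 54.0
```

{"fn": "carry_out", "kwargs": {
  "commands": [
    {"tx": 0,"ty": 0,"tz": 0,"spin": 0,"grip": 0},
    {"tx": 0,"ty": 0,"tz": 0,"spin": 0,"grip": -1},
    {"tx": 0,"ty": 0,"tz": 0,"spin": 0,"grip": -1},
    {"tx": 0,"ty": 0,"tz": 0,"spin": 0,"grip": -1}
  ]
}}

```text
clock: 6.68
tool_pos: [0.5867, 0.176, 0.0518]
tcp_rot: [0.636, 0.772, 0.0, -0.0]
contact_force: [-0.2, -0.3, -1.5]
gripper_width: 0.0855
gripper_force: 0.0
```

{"fn": "carry_out", "kwargs": {
  "commands": [
    {"tx": 0,"ty": 0,"tz": 30,"spin": 0,"grip": -1},
    {"tx": 0,"ty": 0,"tz": 85,"spin": 0,"grip": -1},
    {"tx": 0,"ty": -30,"tz": 110,"spin": 9,"grip": -1},
    {"tx": -10,"ty": -90,"tz": 110,"spin": 18,"grip": -1},
    {"tx": -20,"ty": -149,"tz": 110,"spin": 27,"grip": -1}
  ]
}}

```text
clock: 7.3
tool_pos: [0.5666, 0.0256, 0.1623]
tcp_rot: [0.435, 0.9, 0.0, 0.001]
contact_force: [0.9, -0.5, -0.0]
gripper_width: 0.0855
gripper_force: 0.0
```

{"fn": "carry_out", "kwargs": {
  "commands": [
    {"tx": -10,"ty": 0,"tz": 0,"spin": 10,"grip": -1},
    {"tx": -20,"ty": 0,"tz": 0,"spin": 20,"grip": -1},
    {"tx": -20,"ty": 0,"tz": 0,"spin": 30,"grip": -1},
    {"tx": -20,"ty": 0,"tz": 0,"spin": 40,"grip": -1},
    {"tx": -20,"ty": 0,"tz": 0,"spin": 46,"grip": -1}
  ]
}}

```text
clock: 7.92
tool_pos: [0.5467, 0.0268, 0.1618]
tcp_rot: [0.05, 0.999, 0.0, 0.0]
contact_force: [-0.5, -1.0, 0.1]
gripper_width: 0.0853
gripper_force: 0.0
```

```bash
python3 - <<'E'
from h import *
s=status.state(); print(s["joint_positions"].round(3),s["tool_pos"].round(4),s["tcp_rot"].round(4))
S=viewer.snapshot("scene"); T=viewer.snapshot("top"); cv2.imwrite("pics/s6.png",S);cv2.imwrite("pics/t6.png",T)
big=lambda I,x,y,w,h:cv2.resize(I[y-h:y+h,x-w:x+w],(400,400),interpolation=cv2.INTER_CUBIC)
cv2.imwrite("pics/c6.png",np.hstack([big(S,369,176,25,25),big(T,235,185,55,55)]))
E
```

```text
[ 0.586  0.412 -0.874  1.685  0.336  1.203  1.101] [0.5467 0.0268 0.1618] [4.990e-02 9.988e-01 0.000e+00 1.000e-04]
```

View pics/c6.png

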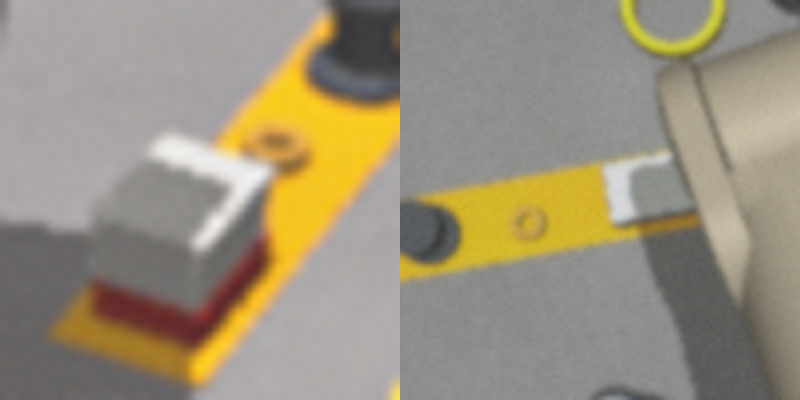

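Scene view: the block sits on the pad and looks flush (near corners at (90,270) and (198,305) above the red). The arm still hides part of it from the top, so I'll step aside and measure.

{"fn": "carry_out", "kwargs": {
  "commands": [
    {"tx": 0,"ty": -55,"tz": 0,"spin": 0,"grip": -1},
    {"tx": 0,"ty": -110,"tz": 0,"spin": 0,"grip": -1},
    {"tx": 0,"ty": -150,"tz": 0,"spin": 0,"grip": -1},
    {"tx": 0,"ty": -150,"tz": 0,"spin": 0,"grip": -1}
  ]
}}

```text
clock: 8.52
tool_pos: [0.5462, -0.128, 0.1613]
tcp_rot: [0.057, 0.998, -0.001, -0.0]
contact_force: [-0.6, 1.1, -0.0]
gripper_width: 0.0856
gripper_force: 0.0
```

```bash
cat > m3.py <<'E'
from h import *
import sys
T=viewer.snapshot("top"); S=viewer.snapshot("scene"); cv2.imwrite("pics/t7.png",T); cv2.imwrite("pics/s7.png",S)
def rect(I,n,box,lo,hi,z):
    x,y,w,h=box;k=6
    R=cv2.resize(I[y:y+h,x:x+w],None,fx=k,fy=k,interpolation=cv2.INTER_CUBIC)
    m=cv2.inRange(cv2.cvtColor(R,cv2.COLOR_BGR2HSV),lo,hi)
    q=max(cv2.findContours(m,cv2.RETR_EXTERNAL,cv2.CHAIN_APPROX_NONE)[0],key=cv2.contourArea)
    W=np.array([ray(n,u,v,z)[:2]*1000 for u,v in (q[:,0]+.5)/k-.5+[x,y]],np.float32)
    r=cv2.minAreaRect(W); return [np.round(v,1) for v in r]
b=(160,160,120,55)
for v in(135,150,165,180): print("block",v,rect(T,"top",(232,165,40,36),(0,0,v),(180,60,255),.052))
print("strip",rect(T,"top",b,(18,120,60),(35,255,255),0))
print("bar",rect(T,"top",(275,140,45,110),(40,60,40),(90,255,255),.014))
s=status.state(); print(s["tool_pos"].round(4))
E
python3 m3.py
```

```text
block 135 [array([579.9, 165.2]), array([109.3, 122. ]), np.float64(0.4)]
block 150 [array([589.6, 167.1]), array([ 58.2, 108.1]), np.float64(12.2)]
block 165 [array([586.8, 175.3]), array([53.5, 71.8]), np.float64(12.0)]
block 180 [array([586.4, 175.8]), array([50.5, 70.3]), np.float64(11.6)]
strip [array([568.3, 274.8]), array([ 70.2, 310.2]), np.float64(11.0)]
bar [array([544.6,  27.6]), array([ 39.2, 277.3]), np.float64(84.0)]
[ 0.5466 -0.123   0.1618]
```

The block is flush: centre (586.4, 175.8) against pad (586.4, 175.4), about 0.5° off, so it stays as it is. Next, the bar.

{"fn": "carry_out", "kwargs": {
  "commands": [
    {"tx": -2,"ty": 60,"tz": 0,"spin": 0.5,"grip": -1},
    {"tx": -2,"ty": 115,"tz": 0,"spin": 0.5,"grip": -1},
    {"tx": -2,"ty": 150.5,"tz": -30,"spin": 0.5,"grip": -1},
    {"tx": -2,"ty": 150.5,"tz": -70,"spin": 0.5,"grip": -1},
    {"tx": -2,"ty": 150.5,"tz": -100,"spin": 0.5,"grip": -1}
  ]
}}

```text
clock: 9.25
tool_pos: [0.5438, 0.0302, 0.0607]
tcp_rot: [0.046, 0.999, 0.0, -0.0]
contact_force: [0.1, -0.5, 0.5]
gripper_width: 0.0854
gripper_force: 0.0
```

{"fn": "carry_out", "kwargs": {
  "commands": [
    {"tx": 0,"ty": 0,"tz": 0,"spin": 0,"grip": -1},
    {"tx": 0,"ty": 0,"tz": -20,"spin": 0,"grip": -1},
    {"tx": 0,"ty": 0,"tz": -32,"spin": 0,"grip": -1},
    {"tx": 0,"ty": 0,"tz": -32,"spin": 0,"grip": -1}
  ]
}}

```text
clock: 9.75
tool_pos: [0.5441, 0.0272, 0.0291]
tcp_rot: [0.048, 0.999, -0.0, -0.001]
contact_force: [-0.1, -0.8, 0.9]
gripper_width: 0.0856
gripper_force: 0.0
```

{"fn": "carry_out", "kwargs": {
  "commands": [
    {"tx": 0,"ty": 0,"tz": -5,"spin": -0.5,"grip": -1},
    {"tx": 0,"ty": 0,"tz": -5,"spin": -0.5,"grip": 1},
    {"tx": 0,"ty": 0,"tz": -5,"spin": -0.5,"grip": 1},
    {"tx": 0,"ty": 0,"tz": -5,"spin": -0.5,"grip": 1},
    {"tx": 0,"ty": 0,"tz": -5,"spin": -0.5,"grip": 1}
  ],
  "newtons": 70
}}

```text
clock: 10.38
tool_pos: [0.545, 0.0273, 0.0255]
tcp_rot: [0.052, 0.999, -0.0, 0.0]
contact_force: [-1.9, -0.4, 5.4]
gripper_width: 0.0382
gripper_force: 71.0
```

{"fn": "carry_out", "kwargs": {
  "commands": [
    {"tx": 0,"ty": 0,"tz": 0,"spin": 0,"grip": 1},
    {"tx": 0,"ty": 0,"tz": 0,"spin": 0,"grip": 1}
  ]
}}

```text
clock: 10.62
tool_pos: [0.5451, 0.0273, 0.0255]
tcp_rot: [0.052, 0.999, -0.0, 0.0]
contact_force: [-1.6, -0.7, 5.7]
gripper_width: 0.0377
gripper_force: 71.0
```

{"fn": "carry_out", "kwargs": {
  "commands": [
    {"tx": 0,"ty": 0,"tz": 15,"spin": 0,"grip": 1},
    {"tx": 0,"ty": 0,"tz": 55,"spin": 0,"grip": 1},
    {"tx": 0,"ty": 0,"tz": 105,"spin": 0,"grip": 1},
    {"tx": 0,"ty": 0,"tz": 150,"spin": 0,"grip": 1},
    {"tx": 0,"ty": 0,"tz": 175,"spin": 0,"grip": 1}
  ]
}}

```text
clock: 11.25
tool_pos: [0.5451, 0.0279, 0.203]
tcp_rot: [0.052, 0.999, -0.0, 0.001]
contact_force: [0.6, 0.3, -4.7]
gripper_width: 0.0378
gripper_force: 71.5
```

{"fn": "carry_out", "kwargs": {
  "commands": [
    {"tx": 3,"ty": 20,"tz": 0,"spin": -9,"grip": 1},
    {"tx": 6,"ty": 55,"tz": 0,"spin": -18,"grip": 1},
    {"tx": 9,"ty": 90,"tz": 0,"spin": -27,"grip": 1},
    {"tx": 12,"ty": 125,"tz": 0,"spin": -36,"grip": 1},
    {"tx": 15,"ty": 160,"tz": 0,"spin": -45,"grip": 1}
  ]
}}

```text
clock: 11.88
tool_pos: [0.5592, 0.1884, 0.2003]
tcp_rot: [0.433, 0.902, -0.0, -0.0]
contact_force: [1.1, -0.3, -3.3]
gripper_width: 0.0379
gripper_force: 71.4
```

{"fn": "carry_out", "kwargs": {
  "commands": [
    {"tx": 3,"ty": 35,"tz": 0,"spin": -9,"grip": 1},
    {"tx": 6,"ty": 65,"tz": 0,"spin": -18,"grip": 1},
    {"tx": 8,"ty": 87,"tz": 0,"spin": -28,"grip": 1},
    {"tx": 8,"ty": 87,"tz": -20,"spin": -28,"grip": 1},
    {"tx": 8,"ty": 87,"tz": -20,"spin": -28,"grip": 1}
  ]
}}

```text
clock: 12.5
tool_pos: [0.5664, 0.2739, 0.1785]
tcp_rot: [0.635, 0.772, -0.002, -0.001]
contact_force: [-0.4, -0.8, -3.8]
gripper_width: 0.0376
gripper_force: 71.3
```

{"fn": "carry_out", "kwargs": {
  "commands": [
    {"tx": 1.5,"ty": 1,"tz": -30,"spin": 0,"grip": 1},
    {"tx": 1.5,"ty": 1,"tz": -65,"spin": 0,"grip": 1},
    {"tx": 1.5,"ty": 1,"tz": -90,"spin": 0,"grip": 1},
    {"tx": 1.5,"ty": 1,"tz": -90,"spin": 0,"grip": 1},
    {"tx": 1.5,"ty": 1,"tz": -90,"spin": 0,"grip": 1}
  ]
}}

```text
clock: 13.12
tool_pos: [0.5699, 0.2755, 0.0916]
tcp_rot: [0.636, 0.772, 0.001, 0.0]
contact_force: [-0.2, 0.8, -2.9]
gripper_width: 0.0374
gripper_force: 71.4
```

```bash
python3 - <<'E'
from h import *
s=status.state(); print(s["joint_positions"].round(3),s["tool_pos"].round(4),s["tcp_rot"].round(4))
S=viewer.snapshot("scene"); T=viewer.snapshot("top"); cv2.imwrite("pics/s8.png",S);cv2.imwrite("pics/t8.png",T)
big=lambda I,x,y,w,h:cv2.resize(I[y-h:y+h,x-w:x+w],(400,400),interpolation=cv2.INTER_CUBIC)
cv2.imwrite("pics/c8.png",np.hstack([big(S,375,165,40,40),big(T,225,190,65,65)]))
E
```

```text
[-0.056  0.604 -0.631  1.524  0.378  1.136 -0.571] [0.5699 0.2755 0.0916] [6.361e-01 7.716e-01 9.000e-04 3.000e-04]
```

View pics/c8.png

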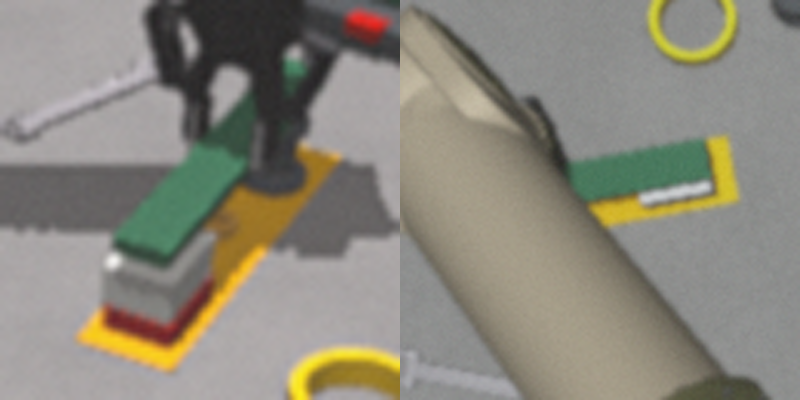

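The bar hovers along the strip over the block and stand, with its near end at (150,245) in the left crop. I'll trim x by −1.5 mm and lower it.

{"fn": "carry_out", "kwargs": {
  "commands": [
    {"tx": -1.5,"ty": -0.5,"tz": -5,"spin": 0,"grip": 1},
    {"tx": -1.5,"ty": -0.5,"tz": -9,"spin": 0,"grip": 1},
    {"tx": -1.5,"ty": -0.5,"tz": -12,"spin": 0,"grip": 1},
    {"tx": -1.5,"ty": -0.5,"tz": -12,"spin": 0,"grip": 1}
  ]
}}

```text
clock: 13.72
tool_pos: [0.5676, 0.2748, 0.0777]
tcp_rot: [0.636, 0.772, -0.0, -0.0]
contact_force: [-0.1, 0.1, -2.9]
gripper_width: 0.0379
gripper_force: 71.4
```

{"fn": "carry_out", "kwargs": {
  "commands": [
    {"tx": 0,"ty": 0,"tz": -1,"spin": 0,"grip": 1},
    {"tx": 0,"ty": 0,"tz": -2,"spin": 0,"grip": 1},
    {"tx": 0,"ty": 0,"tz": -2,"spin": 0,"grip": 1}
  ]
}}

```text
clock: 14.1
tool_pos: [0.5677, 0.2748, 0.0776]
tcp_rot: [0.636, 0.772, 0.0, 0.0]
contact_force: [-5.9, -4.7, 12.0]
gripper_width: 0.0377
gripper_force: 73.2
```

{"fn": "carry_out", "kwargs": {
  "commands": [
    {"tx": 0,"ty": 0,"tz": 1,"spin": 0,"grip": 1},
    {"tx": 0,"ty": 0,"tz": 1,"spin": 0,"grip": -0.3},
    {"tx": 0,"ty": 0,"tz": 1,"spin": 0,"grip": -1},
    {"tx": 0,"ty": 0,"tz": 1,"spin": 0,"grip": -1},
    {"tx": 0,"ty": 0,"tz": 1,"spin": 0,"grip": -1}
  ]
}}

```text
clock: 14.72
tool_pos: [0.5677, 0.2748, 0.0767]
tcp_rot: [0.636, 0.772, 0.0, -0.0]
contact_force: [-0.5, 0.5, -0.7]
gripper_width: 0.085
gripper_force: 0.0
```

{"fn": "carry_out", "kwargs": {
  "commands": [
    {"tx": 0,"ty": 0,"tz": 30,"spin": 0,"grip": -1},
    {"tx": 0,"ty": 0,"tz": 85,"spin": 0,"grip": -1},
    {"tx": 0,"ty": 0,"tz": 130,"spin": 0,"grip": -1},
    {"tx": -5,"ty": -55,"tz": 140,"spin": 0,"grip": -1},
    {"tx": -10,"ty": -110,"tz": 140,"spin": 0,"grip": -1}
  ]
}}

```text
clock: 15.35
tool_pos: [0.5579, 0.1646, 0.2182]
tcp_rot: [0.635, 0.772, 0.001, 0.001]
contact_force: [1.1, -1.8, -0.7]
gripper_width: 0.0852
gripper_force: 0.0
```

{"fn": "carry_out", "kwargs": {
  "commands": [
    {"tx": 0,"ty": -55,"tz": 0,"spin": 0,"grip": -1},
    {"tx": 0,"ty": -110,"tz": 0,"spin": 0,"grip": -1},
    {"tx": 0,"ty": -165,"tz": 0,"spin": 0,"grip": -1},
    {"tx": 0,"ty": -220,"tz": 0,"spin": 0,"grip": -1},
    {"tx": 0,"ty": -270,"tz": 0,"spin": 0,"grip": -1}
  ]
}}

```text
clock: 15.98
tool_pos: [0.5574, -0.1074, 0.217]
tcp_rot: [0.636, 0.771, -0.0, 0.0]
contact_force: [1.4, -0.2, -0.2]
gripper_width: 0.0853
gripper_force: 0.0
```

```bash
cat >> m3.py <<'E'
print("bar placed",rect(T,"top",(160,150,125,65),(40,60,40),(90,255,255),.066))
big=lambda I,x,y,w,h:cv2.resize(I[y-h:y+h,x-w:x+w],(400,400),interpolation=cv2.INTER_CUBIC)
cv2.imwrite("pics/c9.png",np.hstack([big(S,378,165,40,40),big(T,220,190,65,65)]))
E
python3 m3.py 2>&1 | grep -v block; python3 - <<'E'
E
```

```text
strip [array([566.7, 274.4]), array([ 69.2, 310. ]), np.float64(11.8)]
Traceback (most recent call last):
  File "m3.py", line 14, in <module>
    print("bar",rect(T,"top",(275,140,45,110),(40,60,40),(90,255,255),.014))
                ~~~~^^^^^^^^^^^^^^^^^^^^^^^^^^^^^^^^^^^^^^^^^^^^^^^^^^^^^^^
  File "m3.py", line 8, in rect
    q=max(cv2.findContours(m,cv2.RETR_EXTERNAL,cv2.CHAIN_APPROX_NONE)[0],key=cv2.contourArea)
ValueError: max() iterable argument is empty
```

```bash
sed -i '/^print("bar",/d' m3.py; python3 m3.py | grep -v block
```

```text
strip [array([566.7, 274.4]), array([ 69., 310.]), np.float64(11.8)]
[ 0.5574 -0.1063  0.2166]
bar placed [array([565.1, 272.3]), array([ 43.3, 278.1]), np.float64(11.3)]
```

View pics/c9.png

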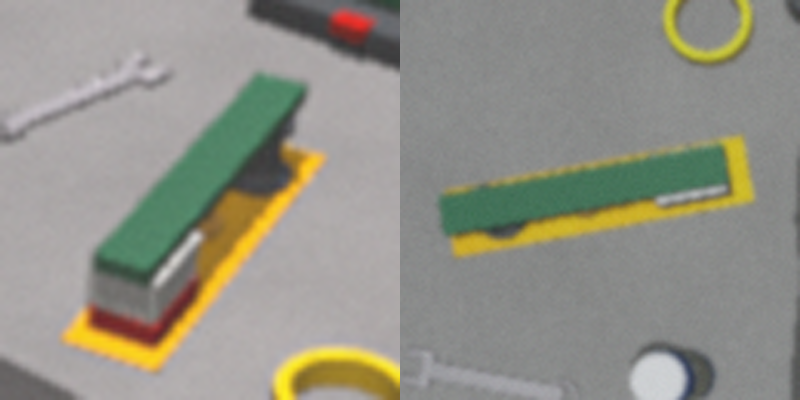

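```bash
python3 - <<'E'
import re
src=open('m3.py').read().split('b=(160')[0]
exec(src)
for v in(60,75,85,95): print(v,rect(T,"top",(160,150,125,65),(40,60,v),(90,255,255),.066))
for v in(80,100,120): print("scene",v,rect(S,"scene",(335,115,85,90),(40,60,v),(90,255,255),.066))
E
```

```text
60 [array([565.4, 272.4]), array([ 42.9, 277.9]), np.float64(11.3)]
75 [array([565.7, 272.5]), array([ 42.3, 277.9]), np.float64(11.3)]
85 [array([565.8, 272.5]), array([ 42. , 277.9]), np.float64(11.3)]
95 [array([566.2, 272.6]), array([ 41.2, 277.9]), np.float64(11.3)]
scene 80 [array([570.9, 269. ]), array([ 41.5, 285.8]), np.float64(11.0)]
scene 100 [array([569.3, 271.4]), array([ 39.4, 280.6]), np.float64(11.0)]
scene 120 [array([568.3, 272.9]), array([ 37.9, 277.1]), np.float64(11.0)]
```

Final crops: the green bar rests level from the block at (120,290) to the stand at (265,175), lies along the strip within about 2 mm of its centre, and nut2 is still under it. The gripper is clear, so I'm handing in.

```bash
python3 -c "
from workcell import workorder
print(workorder.sign_off())"
```

```text
the job is handed in; nothing more can be done
None
```

The job is handed in: the 32 mm block sits flush on the red pad, and the green bar rests level on it and the 52 mm stand, within about 2 mm of the strip's centre.

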